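# Push the nut caps home crosswise on a trailer wheel

## Task

Push the four black nut caps on the trailer wheel fully home with light fingertip presses, crosswise: first the cap beside the valve, then the one straight across from it, then the one a quarter turn clockwise (seen from above) from the first, and last the one across from that. Only press them, gently: do not pull or lift a cap up, do not jab hard at the wheel, and leave the loose nut, the spare cap and everything else lying about where it is.

Things in the scene. Friction and masses are not known exactly. Their poses are not given: they have to be found in the camera images.
- wheel: Small trailer wheel lying face up and fixed on a bench stand: black tyre 370 mm across with its upper sidewall 110 mm above the bench, white steel disc 192 mm across whose face is 85 mm above the bench, steel grease cap (52 mm across, 28 mm high) in the centre. Origin on the bench under the wheel's centre; z up, x towards the valve. It does not move.
- valve (a point): Top of the tyre valve, a black rubber stem with a brass end, 21 mm across at its foot and 28 mm high, standing on the disc 80 mm from the wheel's centre.
- cap1_top (a point): Centre of the flat top of the first cap, the one beside the valve: 50 mm from the wheel's centre, on the line from the centre to the valve. Black plastic hexagonal nut cap, 27 mm across and 32 mm high, standing over a wheel nut; the top is 21 mm across. It starts 124 to 127 mm above the bench and is 117 mm above it when fully home.
- cap1 (a joint): How far cap 1 is pushed down, in m: it starts between 0 and 0.003, and is fully home against a solid stop at 0.010. Negative means pulled up. It slides straight up and down only, with a steady resistance of about 4 N (no spring), and stays where it is left. Against the stop the force climbs at once: press slowly (about 15 mm/s); over 40 N is too hard.
- cap2_top (a point): Centre of the flat top of the second cap, straight across the wheel's centre from the first (50 mm from the centre, on the side away from the valve). Black plastic hexagonal nut cap, 27 mm across and 32 mm high, standing over a wheel nut; the top is 21 mm across. It starts 124 to 127 mm above the bench and is 117 mm above it when fully home.
- cap2 (a joint): How far cap 2 is pushed down, in m: it starts between 0 and 0.003, and is fully home against a solid stop at 0.010. Negative means pulled up. It slides straight up and down only, with a steady resistance of about 4 N (no spring), and stays where it is left. Against the stop the force climbs at once: press slowly (about 15 mm/s); over 40 N is too hard.
- cap3_top (a point): Centre of the flat top of the third cap, a quarter turn clockwise (seen from above) from the first, 50 mm from the centre. Black plastic hexagonal nut cap, 27 mm across and 32 mm high, standing over a wheel nut; the top is 21 mm across. It starts 124 to 127 mm above the bench and is 117 mm above it when fully home.
- cap3 (a joint): How far cap 3 is pushed down, in m: it starts between 0 and 0.003, and is fully home against a solid stop at 0.010. Negative means pulled up. It slides straight up and down only, with a steady resistance of about 4 N (no spring), and stays where it is left. Against the stop the force climbs at once: press slowly (about 15 mm/s); over 40 N is too hard.
- cap4_top (a point): Centre of the flat top of the fourth cap, opposite the third, 50 mm from the centre. Black plastic hexagonal nut cap, 27 mm across and 32 mm high, standing over a wheel nut; the top is 21 mm across. It starts 124 to 127 mm above the bench and is 117 mm above it when fully home.
- cap4 (a joint): How far cap 4 is pushed down, in m: it starts between 0 and 0.003, and is fully home against a solid stop at 0.010. Negative means pulled up. It slides straight up and down only, with a steady resistance of about 4 N (no spring), and stays where it is left. Against the stop the force climbs at once: press slowly (about 15 mm/s); over 40 N is too hard.
- loose_nut: Loose steel hexagonal wheel nut, 22 mm across, 19 mm high, lying on the wheel disc between two caps, about 78 mm from the wheel's centre. Origin: centre of its underside. Leave alone.
- spare_cap: Loose spare nut cap, same as the four on the wheel (27 mm across, 32 mm high), standing on the tyre's upper sidewall; not one of the four. Origin: centre of its underside. Leave alone.
- gauge: Round tyre pressure gauge, 48 mm across, 18 mm high, with a 40 mm brass stub along its x, lying on the tyre's upper sidewall. Origin: underside of the dial. Leave alone.
- tyre_iron: Flat steel tyre iron, 300 mm long, 10 mm high, lying on the bench to the robot's right of the wheel. Origin: underside, near its middle. Leave alone.
- weight_tray: Grey two-compartment tray, 130 x 100 x 45 mm, on the bench to the robot's left of the wheel. Origin: centre of its underside. Leave alone.
- spray: White plastic bottle, 64 mm across, 170 mm high, on the bench to the robot's left. Origin: centre of its underside. Leave alone.
- mug: White cup, 80 mm across, 90 mm high, on the bench to the robot's right. Origin: centre of its underside. Leave alone.

How it is judged (in metres and radians):
On the way, in this order (a step that is already met when the one before it is completed fails the run):
1. the cap beside the valve is pushed home (value of joint cap1 above 0.0075 m), for 0.2 s.
2. then the cap opposite it is pushed home (value of joint cap2 above 0.0075 m), for 0.2 s.
3. then the cap a quarter turn clockwise from the first is pushed home (value of joint cap3 above 0.0075 m), for 0.2 s.
4. then the last cap is pushed home (value of joint cap4 above 0.0075 m), for 0.2 s.
At the end, for the whole second after the job is handed in: All four caps are within 2.5 mm of fully home, and every loose thing is within 20 mm of where it started (value of joint each of cap1, cap2, cap3, cap4 above 0.0075 m and distance of each of loose_nut, spare_cap, gauge, tyre_iron, weight_tray, spray, mug from where it was at the start of the episode below 0.02 m); the robot touches nothing.
It fails at once if a cap is pulled up off its nut (value of joint any of cap1, cap2, cap3, cap4 below -0.003 m).
It fails at once if the wheel or a cap is struck or pressed hard (over 40 N) (contact force between wheel and the arm above 40 N or contact force between wheel and the fingers above 40 N).
It fails at once if a loose thing is moved by more than 20 mm or carried off (distance of any of loose_nut, spare_cap, gauge, tyre_iron, weight_tray, spray, mug from where it was at the start of the episode above 0.02 m).
It also fails if it takes over 51 s, if anything falls off the work surface, if the arm or the gripper's body presses on something with over 40 N, if the wrist force passes 120 N, or if a joint passes its speed limit or range.

## Robot

A 6-joint arm with a two-finger parallel gripper is mounted at the origin on the work surface. World frame = base frame: x ahead of the robot, y to its left, z up, the work surface at z = 0. Lengths are in mm, angles in degrees, forces in N, time in s.
With the tool pointing down it reaches from about 350 to 850 mm from the base axis. Payload 8.1 kg.
Tool frame: the origin (TCP) lies at the very end of the fingers, on their centre line; the grasp point (between the pads) lies 19 mm behind it (tcp_to_grasp is the distance from the TCP to the grasp point, in mm); z points along the fingers, x is the direction in which the jaws open and shut, and the axes are right-handed (so a half turn about z gives the same grasp; the last joint's range is limited). The gripper opens to 85 mm and grips with 20 to 120 N. Pads are 22 mm wide; open, the fingers measure 114 mm over their backs; the gripper's body (76 mm by 85 mm) begins 54 mm behind the grasp point. The pads swing forward as they close: fully open they stand 13 mm farther back than shut.
Start: joints at [-71.127, 7.471, 85.268, -0, 87.261, -4.893], TCP at [241.824, -549.114, 231.292] pointing down, gripper open.
Joint ranges: [-169.43, 169.43], [-51.17, 129.36], [1.28, 143.12], [-76.62, 256.62], [0, 156.53], [-152.29, 152.29]. Speed limits (degrees/s): [136.94, 136.94, 159.86, 180, 180, 180].

## Interface

Orientations are given as [roll, pitch, yaw] about the fixed x, y, z axes, in that order (R = Rz(yaw) Ry(pitch) Rx(roll)).
In Python, from bench import * gives the robot as it stands. The module is installed in compiled form; this text tells all that it offers.
- The arm moves only by the tool apply_moves, never from a script. Its argument "targets" is text: rows parted by semicolons, each of 7 numbers parted by spaces: the turn, a rotation vector about the tool's x, y, z in rad, then the shift along the tool's x, y, z in cm, then the finger opening in cm, from 0 to 8.54. A call has exactly 5 rows; each row is the pose to reach, as a shift and turn from the pose commanded when the call began, along the tool's axes at that moment; what a row does not reach only later rows make up. A row lasts 1/10 s, in which the tool goes at most 50 mm and 8.59 degrees, less where a joint would pass 70% of its speed; a pose out of reach is approached as far as the arm can. A call with a gripper value outside its range is refused whole. The fingers move at their own pace and stop on an object; "force" is the grip in N (left out, the last holds). Time passes only in rows, so rows that repeat a pose let the fingers close, or fill a call up. It gives the time, the measured TCP pose, the force and the opening at its end, in the units of the state.
- sense(): the state, without advancing time (a new reading comes with each control period).
- snapshot(name): name is "scene" or "top"; returns the picture (384x512x3 uint8, red, green, blue); there is no depth.
- camera_model(name): a dict with "fx", "fy", "cx", "cy" (pixels), "position" and "attitude" of the camera in the world. Camera axes: x right, y up, looking along -z (the intrinsics and any distortion apply to the point x, -y, -z); pixel columns grow to the right and rows downward; lengths in mm; the calibration is good to about 2 mm. A picture is of the moment at which its call begins. camera_model takes no time and is no camera call.
- hand_in(): hands the job in, once; it reports no verdict.
Trained networks look in the newest picture that a camera, given by its name, has taken for a name from the list of things; names that differ only in an ending like _2 or _b are one class to them, and where a whole thing is asked for, a point or a joint stands for the part that bears it (a point fixed in the world has none). Each returns a list of dicts, best first, with "confidence" (0 to 1); they miss things now and then, are a little off and sometimes report something else, mostly with a low value. They report only what shows in the picture. A call takes as long as a camera call.
- recognise(camera, query): "at" ([row, column] in pixels, amid what is visible of it).
- place_of(camera, query): "at" ([row, column] in pixels: a listed point, or the origin of a listed thing).
The state is a dict: "time": time; "joint_pos": joint angles; "qd": joint speeds; "joint_efforts": joint torques, N m; "tool_pos": TCP position; "tcp_rot": TCP orientation; "ft_force": force on the tool from outside, world axes, zero at the start; "wrist_torque": the same for the moment, N m; "finger_gap": finger opening in mm.
Only numpy, scipy, OpenCV 4.12 (cv2) and the standard library are available. Lean on these libraries where they do the work, as an engineer would, in place of code of your own. Each camera call takes 0.05 s, during which the arm holds its last target. There are 200 camera calls.

## Working session

There is one attempt and no reset: what is moved stays moved. The work goes in short steps, Python scripts to look and compute and a tool call to move; the robot and the scene stay as the last step left them, time stands still between calls to the robot, and variables do not carry over. Pictures are saved under pics/ and viewed, about 8 in all and at most 12, crops included, and the job is handed in when it is done.

Besides the shell and the picture viewer there is one more tool, called after "Call:" as a command line: name --argument value ..., lists and objects as JSON in quotes. apply_moves: Moves the arm, as the interface text tells. Its arguments: {"type":"object","properties":{"targets":{"type":"string"},"force":{"type":"number"}},"required":["targets"]}

```bash
mkdir -p pics
python3 - <<'E'
from bench import *
import cv2
for n in("top","scene"):
    im=snapshot(n); cv2.imwrite(f"pics/{n}0.png",im[:,:,::-1]); print(n,camera_model(n))
    for q in("valve","cap1_top","cap2_top","cap3_top","cap4_top","wheel","loose_nut","spare_cap"):
        print(q,[(d["at"],round(d["confidence"],2)) for d in place_of(n,q)[:5]])
print(sense())
E
```

```text
top {'fx': 485.40479860458214, 'fy': 485.40479860458214, 'cx': 255.1393375727672, 'cy': 199.0540649563451, 'position': array([ 297.92282497,    6.66466799, 1751.52341722]), 'attitude': array([  7.11879365,   0.11561675, -89.01489801])}
valve [([190.9, 291.2], 0.57)]
cap1_top [([193.5, 286.2], 0.62)]
cap2_top [([250.9, 360.7], 0.63), ([199.9, 256.8], 0.51)]
cap3_top []
cap4_top [([181.2, 266.1], 0.37)]
wheel [([201.9, 272.6], 0.56)]
loose_nut [([250.7, 360.5], 0.71), ([179.3, 284.6], 0.41)]
spare_cap [([175.1, 231.8], 0.5)]
scene {'fx': 461.84887594034086, 'fy': 461.84887594034086, 'cx': 257.02211233436105, 'cy': 196.8092956691338, 'position': array([1442.34407385,  113.59506055,  921.56552719]), 'attitude': array([48.90664943,  1.02089138, 95.66422533])}
valve [([194.6, 208.2], 0.68), ([212.0, 284.2], 0.68)]
cap1_top [([194.9, 219.0], 0.64)]
cap2_top [([192.0, 258.4], 0.71)]
cap3_top [([178.9, 237.8], 0.63), ([233.6, 96.4], 0.39)]
cap4_top [([225.2, 242.2], 0.73), ([202.2, 238.1], 0.62)]
wheel [([226.1, 240.5], 0.83)]
loose_nut [([216.4, 219.5], 0.53)]
spare_cap [([215.0, 286.9], 0.42)]
{'time': 0.9, 'joint_pos': array([-7.11254941e+01,  7.46897332e+00,  8.52671119e+01, -1.66170831e-03,
        8.72622589e+01, -4.89444128e+00]), 'qd': array([-0.08175957,  0.08079595, -0.11839493, -0.02536947, -0.09690095,
       -0.00036325]), 'joint_efforts': array([-8.56300562e-05, -5.69315851e+01, -5.00864661e+01, -1.56146152e-04,
        1.07038464e-03, -1.07991184e-05]), 'tool_pos': array([ 241.82899521, -549.11356272,  231.32170455]), 'tcp_rot': array([ 1.79998205e+02, -1.50816464e-03, -6.62309735e+01]), 'ft_force': array([ 0.00965806, -0.29755116, -0.36963193]), 'wrist_torque': array([-0.01174701, -0.01791911, -0.00519641]), 'finger_gap': 85.56585297256177}
```

View pics/top0.png

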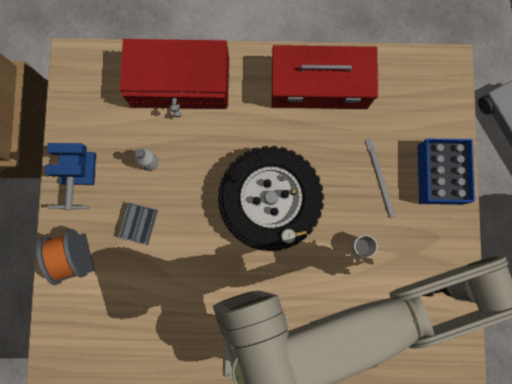

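View pics/scene0.png

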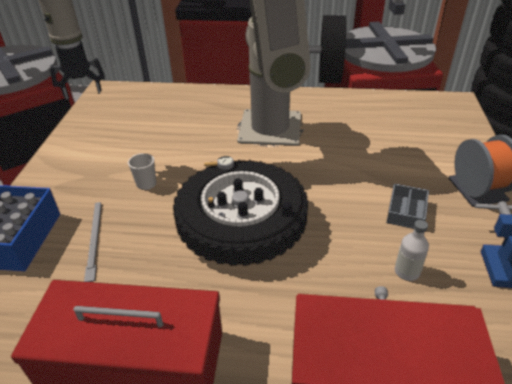

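```bash
cat > h.py <<'E'
from bench import *
import numpy as np, cv2
from scipy.spatial.transform import Rotation as Ro
F=np.diag([1.,-1,-1])
def cam(n):
    c=camera_model(n); R=Ro.from_euler("xyz",c["attitude"],degrees=True).as_matrix()@F
    return c,R,np.array(c["position"])
def back(n,rc,z):
    c,R,p=cam(n); d=R@np.array([(rc[1]-c["cx"])/c["fx"],(rc[0]-c["cy"])/c["fy"],1]); return p+d*(z-p[2])/d[2]
def proj(n,P):
    c,R,p=cam(n); q=(np.atleast_2d(P)-p)@R; return np.c_[c["fy"]*q[:,1]/q[:,2]+c["cy"],c["fx"]*q[:,0]/q[:,2]+c["cx"]]
E
python3 - <<'E'
from h import *
t=cv2.imread("pics/top0.png");s=cv2.imread("pics/scene0.png")
a=cv2.resize(t[165:230,235:310],None,fx=5.3,fy=5.3,interpolation=cv2.INTER_CUBIC)
b=cv2.resize(s[160:235,195:290],None,fx=4.2,fy=4.2,interpolation=cv2.INTER_CUBIC)
o=np.zeros((max(a.shape[0],b.shape[0]),a.shape[1]+b.shape[1],3),np.uint8)
o[:a.shape[0],:a.shape[1]]=a;o[:b.shape[0],a.shape[1]:]=b
cv2.imwrite("pics/z0.png",o);print(a.shape,b.shape)
for rc in((184,267),(200,257),(194,285),(212,274)):print(back("top",rc,125))
print(back("top",(198,271),113),back("scene",(199,240),113),back("scene",(226,240.5),0))
E
```

```text
(344, 398, 3) (315, 399, 3)
[553.07391266 -25.87737977 125.        ]
[497.86136245   7.10261371 125.        ]
[519.90037303 -87.20598285 125.        ]
[458.14757379 -50.78123886 125.        ]
[506.99884955 -40.40754233 113.        ] [533.3881668 -36.4114394 113.       ] [521.19979215 -41.32445526   0.        ]
```

View pics/z0.png

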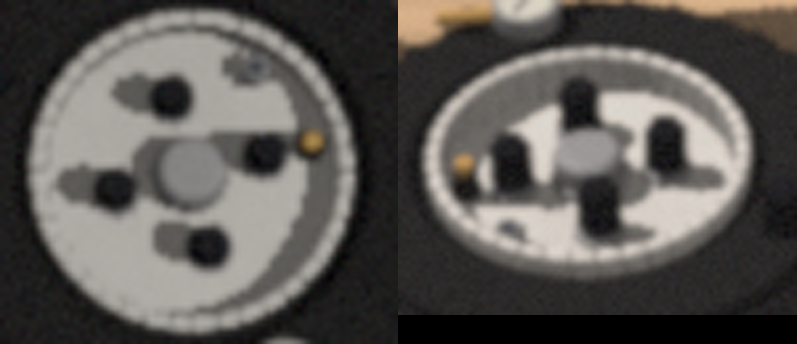

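Run:
```python
from h import *
from scipy.optimize import least_squares
T=[(191.6,293.9),(194,285),(200.7,256.9),(211.4,274.2),(183.1,267.5),(197.5,271.4)]
S=[(198.8,210.5),(194.5,222.1),(190.2,258.6),(181,238.1),(204,243.3),(196.5,235+4.5)]
r=np.array([80,50,50,50,50,0]);a=np.radians([0,0,180,-90,90,0]);z=[113,125.5,125.5,125.5,125.5,113]
P=lambda v:np.c_[v[0]+r*np.cos(a+v[2]),v[1]+r*np.sin(a+v[2]),z]
for nm,f in (("both",lambda v:np.r_[(proj("top",P(v))-T).ravel(),(proj("scene",P(v))-S).ravel()]),("top",lambda v:(proj("top",P(v))-T).ravel()),("scene",lambda v:(proj("scene",P(v))-S).ravel())):
    s=least_squares(f,[510,-40,-1.2],loss="soft_l1");print(nm,s.x,np.degrees(s.x[2]));print(np.round(f(s.x).reshape(-1,2),1).tolist());print(P(s.x)[:5].round(1).tolist())
```

```text
both [511.87034256 -38.75287217  -1.31158146] -75.14808231913993
[[-0.6, -0.6], [-1.4, -0.0], [-1.1, -0.6], [-1.0, 0.1], [-1.2, -0.4], [-0.9, -0.9], [-1.6, -0.1], [-2.2, -0.8], [-2.2, -0.2], [-2.4, -0.5], [-1.6, -0.8], [-2.8, 0.6]]
[[532.4, -116.1, 113.0], [524.7, -87.1, 125.5], [499.1, 9.6, 125.5], [463.5, -51.6, 125.5], [560.2, -25.9, 125.5]]
top [508.33701871 -40.21802137  -1.31215386] -75.18087797541945
[[0.4, -0.2], [-0.4, 0.4], [-0.0, -0.2], [0.0, 0.5], [-0.2, -0.0], [0.1, -0.5]]
[[528.8, -117.6, 113.0], [521.1, -88.6, 125.5], [495.5, 8.1, 125.5], [460.0, -53.0, 125.5], [556.7, -27.4, 125.5]]
scene [520.50370523 -36.72144239  -1.31507808] -75.34842382715156
[[0.5, 0.1], [-0.1, -0.6], [-0.1, 0.3], [-0.4, -0.2], [0.7, -0.5], [-0.7, 1.0]]
[[540.7, -114.1, 113.0], [533.2, -85.1, 125.5], [507.9, 11.7, 125.5], [472.1, -49.4, 125.5], [568.9, -24.1, 125.5]]
```

Call:
apply_moves --targets "0 0 0 -1.3 -1.85 0 0; 0 0 0 -3.9 -5.55 0 0; 0 0 0 -6.5 -9.25 0 0; 0 0 0 -9.1 -12.95 0 0; 0 0 0 -11.7 -16.65 0 0"

```text
time: 1.4
tool_pos: [347.6, -373.4, 231.4]
tcp_rot: [-180.0, -0.0, -66.3]
ft_force: [-0.2, 0.5, -0.1]
finger_gap: 12.6
```

Call:
apply_moves --targets "0 0 0 -2.6 -3.7 0 0; 0 0 0 -5.2 -7.4 0 0; 0 0 0 -7.8 -11.1 0 0; 0 0 0 -10.4 -14.8 0 0; 0 0 0 -13 -18.5 0 0"

```text
time: 1.9
tool_pos: [464.7, -179.7, 231.6]
tcp_rot: [-180.0, -0.0, -66.2]
ft_force: [1.0, -1.2, -1.0]
finger_gap: -0.0
```

Call:
apply_moves --targets "0 0 0 -2.2 -3.2 0 0; 0 0 0 -4 -5.8 0 0; 0 0 0 -5.4 -7.9 1 0; 0 0 0 -6.1 -8.9 2.5 0; 0 0 0 -6.2 -8.95 4 0"

```text
time: 2.4
tool_pos: [521.2, -87.7, 190.1]
tcp_rot: [180.0, 0.0, -66.1]
ft_force: [0.1, -0.2, -0.1]
finger_gap: -0.2
```

```bash
cat > look.py <<'E'
from h import *
import sys
ts=snapshot("top")[:,:,::-1];ss=snapshot("scene")[:,:,::-1];p=sense()["tool_pos"];print(p)
def crop(im,n,r0,c0,h,w,f):
    o=cv2.resize(im[r0:r0+h,c0:c0+w],None,fx=f,fy=f,interpolation=cv2.INTER_CUBIC)
    rc=proj(n,p)[0];print(n,rc)
    cv2.drawMarker(o,(int((rc[1]-c0+.5)*f),int((rc[0]-r0+.5)*f)),(0,0,255),cv2.MARKER_CROSS,14,1);return o
a=crop(ts,"top",155,225,90,80,5);b=crop(ss,"scene",135,190,90,80,5)
cv2.imwrite(f"pics/{sys.argv[1]}.png",np.hstack([a,b]))
E
python3 look.py l1
```

```text
[518.56202523 -88.62046718 187.52698236]
top [191.83412107 286.56561284]
scene [172.48522594 219.4407243 ]
```

View pics/l1.png

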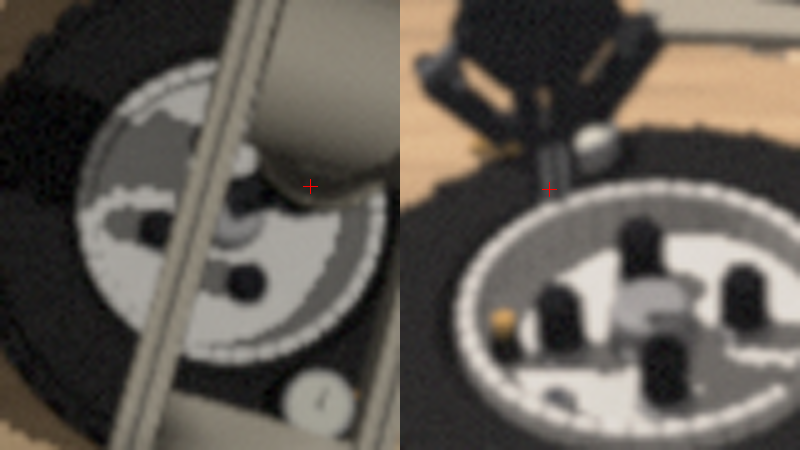

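Call:
apply_moves --targets "0 0 0 0.1 -0.3 0.7 0; 0 0 0 0.1 -0.3 1.8 0; 0 0 0 0.1 -0.3 3 0; 0 0 0 0.1 -0.3 4 0; 0 0 0 0.1 -0.3 4.5 0"

```text
time: 3.0
tool_pos: [523.2, -88.4, 144.6]
tcp_rot: [179.9, 0.1, -66.3]
ft_force: [-1.0, 0.9, -0.7]
finger_gap: -0.1
```

```bash
python3 look.py l2; python3 -c "
from bench import *
for i in range(3):
  s=sense();print(s['time'],s['tool_pos'],s['joint_pos'],s['ft_force']);snapshot('top')"
```

```text
[523.25271777 -88.18659953 145.01027575]
top [192.20648144 285.65669963]
scene [186.31823701 220.47049079]
3.1 [523.25271777 -88.18659953 145.01027575] [-1.51038998e+01  1.70061259e-01  1.02055219e+02  6.25290175e-04
  7.78918815e+01  5.11368105e+01] [-0.58070201 -0.52190309  0.47462696]
3.15 [523.7205464  -88.26035326 145.83697522] [-1.50974103e+01  1.38012017e-01  1.01997545e+02 -8.48862050e-04
  7.79178371e+01  5.11401079e+01] [ 0.78563332  0.42432675 -0.55552785]
3.2 [524.12882124 -88.35057464 146.44638094] [-1.50951796e+01  1.11717254e-01  1.01957756e+02 -1.06825133e-03
  7.79233299e+01  5.11385684e+01] [-0.42159509 -0.01280256  0.57340933]
```

View pics/l2.png

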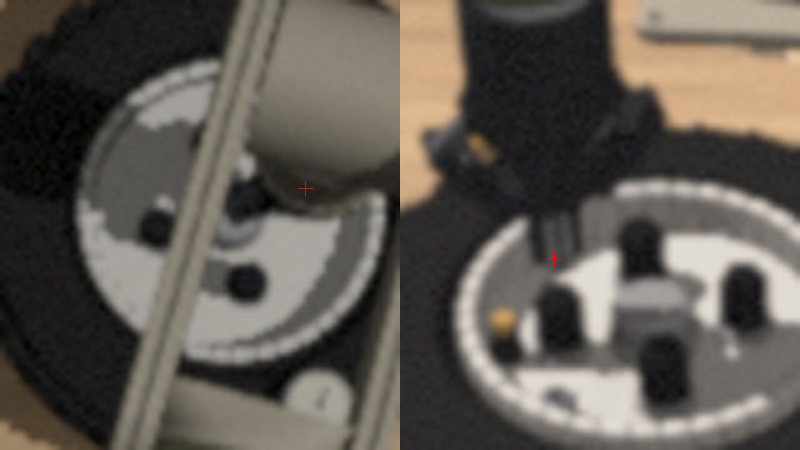

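Run:
```python
from h import *
s=snapshot("scene")[:,:,::-1];p=sense()["tool_pos"];print(p)
f=14;r0,c0=165,205
o=cv2.resize(s[r0:r0+42,c0:c0+50],None,fx=f,fy=f,interpolation=cv2.INTER_CUBIC)
o=cv2.convertScaleAbs(o,alpha=2.2,beta=10)
yaw=np.radians(-66.2);u=np.array([np.cos(yaw),np.sin(yaw),0]);v=np.array([-u[1],u[0],0])
def poly(P,c):
    q=proj("scene",P);cv2.polylines(o,[np.int32((np.c_[q[:,1]-c0,q[:,0]-r0]+.5)*f)],True,c,1)
sq=lambda a,b:[a*u+b*v,-a*u+b*v,-a*u-b*v,a*u-b*v]
poly(p+sq(8,11),(0,0,255))
t=np.linspace(0,6.28,40);circ=np.c_[10.5*np.cos(t),10.5*np.sin(t),0*t]
poly(np.array([533.2,-85.1,125.5])+circ,(0,255,0)); poly(np.array([521.1,-88.6,125.5])+circ,(255,255,0))
cv2.imwrite("pics/z2.png",o)
```

```text
[524.49107982 -88.36548196 146.95136714]
```

View pics/z2.png

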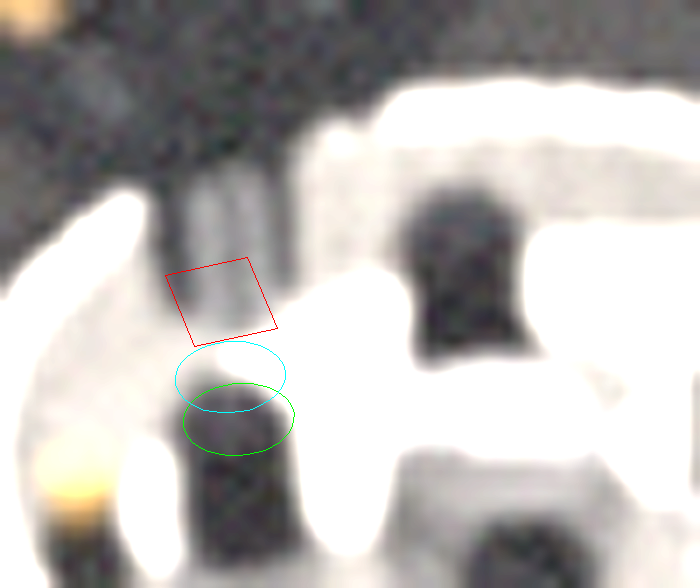

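Call:
apply_moves --targets "0 0 0 0 -0.3 0.3 0; 0 0 0 0 -0.6 0.8 0; 0 0 0 0 -0.76 1.2 0; 0 0 0 0 -0.76 1.5 0; 0 0 0 0 -0.76 1.6 0"

```text
time: 3.8
tool_pos: [530.6, -85.0, 129.5]
tcp_rot: [179.9, 0.0, -66.2]
ft_force: [0.0, -0.2, 0.5]
finger_gap: 0.2
```

Call:
apply_moves --targets "0 0 0 0 0 0.1 0; 0 0 0 0 0 0.2 0; 0 0 0 0 0 0.3 0; 0 0 0 0 0 0.4 0; 0 0 0 0 0 0.5 0"

```text
time: 4.3
tool_pos: [531.1, -85.3, 125.5]
tcp_rot: [-180.0, -0.0, -66.2]
ft_force: [-1.4, -0.2, 4.7]
finger_gap: 0.0
```

Call:
apply_moves --targets "0 0 0 0 0 0.1 0; 0 0 0 0 0 0.2 0; 0 0 0 0 0 0.3 0; 0 0 0 0 0 0.4 0; 0 0 0 0 0 0.5 0"

```text
time: 4.8
tool_pos: [531.1, -85.3, 120.4]
tcp_rot: [-180.0, -0.0, -66.2]
ft_force: [-1.1, 0.6, 3.6]
finger_gap: -0.0
```

```bash
python3 -c "
from bench import *
for i in range(4):
  s=sense();print(s['tool_pos'],s['ft_force'],s['wrist_torque']);snapshot('top')"
```

```text
[531.13593472 -85.26117783 120.35614269] [-1.07716943  0.61593091  3.57418135] [-0.04784465  0.23099828 -0.04320567]
[531.11716776 -85.28948446 120.17486375] [-0.01121901  0.65322434  2.9380367 ] [-0.0556578   0.08206561 -0.01375583]
[531.0746154  -85.25301184 120.15065017] [0.1168797  0.07311613 2.07644503] [ 0.03481032  0.04853374 -0.00760698]
[531.06998415 -85.2749932  120.15341974] [-0.1297827   0.07704368  2.67238437] [-0.06535497 -0.02042165  0.03748324]
```

Sliding at about 4 N. I continue to about 117.5.

Call:
apply_moves --targets "0 0 0 0 0 0.1 0; 0 0 0 0 0 0.2 0; 0 0 0 0 0 0.25 0; 0 0 0 0 0 0.28 0; 0 0 0 0 0 0.3 0"

```text
time: 5.5
tool_pos: [531.1, -85.3, 117.4]
tcp_rot: [-180.0, -0.0, -66.2]
ft_force: [0.5, -0.6, 4.1]
finger_gap: 0.3
```

Call:
apply_moves --targets "0 0 0 0 0 0.02 0; 0 0 0 0 0 0.04 0; 0 0 0 0 0 0.06 0; 0 0 0 0 0 0.08 0; 0 0 0 0 0 0.1 0"

```text
time: 6.0
tool_pos: [531.2, -85.3, 117.0]
tcp_rot: [-180.0, -0.0, -66.2]
ft_force: [-3.5, 1.5, 9.8]
finger_gap: 0.1
```

Call:
apply_moves --targets "0 0 0 0 0 -0.5 0; 0 0 0 0 0 -2.4 0; 0 0 0 -2 -0.32 -2.4 0; 0 0 0 -5 -0.8 -2.4 0; 0 0 0 -7.5 -1.18 -2.4 0"

```text
time: 6.5
tool_pos: [510.9, -10.9, 140.0]
tcp_rot: [180.0, 0.0, -66.3]
ft_force: [0.2, -0.3, 0.5]
finger_gap: 0.3
```

Call:
apply_moves --targets "0 0 0 -1.6 -0.26 0 0; 0 0 0 -2.38 -0.38 0 0; 0 0 0 -2.38 -0.38 0.2 0; 0 0 0 -2.38 -0.38 0.6 0; 0 0 0 -2.38 -0.38 0.9 0"

```text
time: 7.0
tool_pos: [505.5, 10.7, 130.7]
tcp_rot: [180.0, -0.0, -66.3]
ft_force: [0.3, 0.6, -0.0]
finger_gap: 0.5
```

```bash
cat > z.py <<'E'
from h import *
import sys
s=snapshot("scene")[:,:,::-1];p=sense()["tool_pos"];print(p)
f=10;r0,c0=165,200
o=cv2.resize(s[r0:r0+50,c0:c0+75],None,fx=f,fy=f,interpolation=cv2.INTER_CUBIC)
o=cv2.convertScaleAbs(o,alpha=2.2,beta=10)
yaw=np.radians(-66.2);u=np.array([np.cos(yaw),np.sin(yaw),0]);v=np.array([-u[1],u[0],0])
def poly(P,c):
    q=proj("scene",P);cv2.polylines(o,[np.int32((np.c_[q[:,1]-c0,q[:,0]-r0]+.5)*f)],True,c,1)
sq=lambda a,b:[a*u+b*v,-a*u+b*v,-a*u-b*v,a*u-b*v]
poly(p+sq(8,11),(0,0,255))
t=np.linspace(0,6.28,40);circ=np.c_[10.5*np.cos(t),10.5*np.sin(t),0*t]
for k,z in zip((0,180,-90,90),eval(sys.argv[2])):
    a=np.radians(k-75.25);poly(np.array([518+50*np.cos(a),-37.3+50*np.sin(a),z])+circ,(0,255,0))
cv2.imwrite(f"pics/{sys.argv[1]}.png",o)
E
python3 z.py z3 "[117,125.5,125.5,125.5]"
```

```text
[505.17116067  10.7147261  130.18175818]
```

View pics/z3.png

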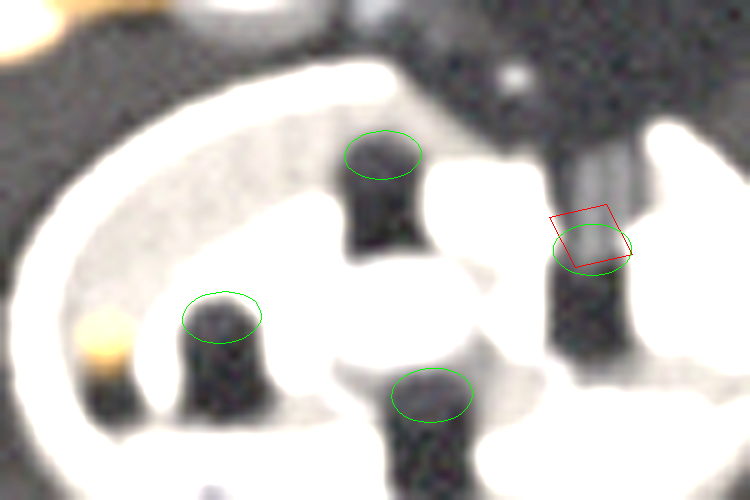

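Call:
apply_moves --targets "0 0 0 0 0 0.1 0; 0 0 0 0 0 0.22 0; 0 0 0 0 0 0.34 0; 0 0 0 0 0 0.46 0; 0 0 0 0 0 0.6 0"

```text
time: 7.55
tool_pos: [505.6, 11.4, 125.3]
tcp_rot: [-180.0, -0.0, -66.2]
ft_force: [-0.3, -0.1, 3.2]
finger_gap: -0.0
```

Call:
apply_moves --targets "0 0 0 0 0 0.1 0; 0 0 0 0 0 0.2 0; 0 0 0 0 0 0.3 0; 0 0 0 0 0 0.4 0; 0 0 0 0 0 0.5 0"

```text
time: 8.05
tool_pos: [505.6, 11.5, 120.4]
tcp_rot: [-180.0, -0.0, -66.2]
ft_force: [-1.9, 0.3, 4.8]
finger_gap: -0.1
```

Call:
apply_moves --targets "0 0 0 0 0 0.1 0; 0 0 0 0 0 0.2 0; 0 0 0 0 0 0.25 0; 0 0 0 0 0 0.28 0; 0 0 0 0 0 0.3 0"

```text
time: 8.55
tool_pos: [505.5, 11.5, 117.3]
tcp_rot: [-180.0, -0.0, -66.2]
ft_force: [0.8, -0.7, 5.1]
finger_gap: -0.1
```

Call:
apply_moves --targets "0 0 0 0 0 0.02 0; 0 0 0 0 0 0.04 0; 0 0 0 0 0 0.06 0; 0 0 0 0 0 0.08 0; 0 0 0 0 0 0.1 0"

```text
time: 9.05
tool_pos: [505.7, 11.4, 117.0]
tcp_rot: [-180.0, -0.0, -66.2]
ft_force: [-2.8, -0.5, 9.7]
finger_gap: 0.0
```

Call:
apply_moves --targets "0 0 0 0 0 -0.5 0; 0 0 0 0 0 -2.4 0; 0 0 0 1 1.4 -2.4 0; 0 0 0 2.4 3.3 -2.4 0; 0 0 0 3.4 4.7 -2.4 0"

```text
time: 9.55
tool_pos: [475.4, -39.2, 140.0]
tcp_rot: [180.0, 0.0, -66.2]
ft_force: [0.4, 0.4, 0.1]
finger_gap: -0.3
```

Call:
apply_moves --targets "0 0 0 0.6 0.8 0 0; 0 0 0 0.77 1.06 0 0; 0 0 0 0.77 1.06 0.2 0; 0 0 0 0.77 1.06 0.6 0; 0 0 0 0.77 1.06 0.9 0"

```text
time: 10.05
tool_pos: [469.6, -49.4, 130.8]
tcp_rot: [180.0, 0.0, -66.2]
ft_force: [0.8, 0.5, -0.8]
finger_gap: 0.4
```

```bash
python3 z.py z4 "[117,117,125.5,125.5]"
```

```text
[469.2555653  -49.31062398 130.17530659]
```

View pics/z4.png

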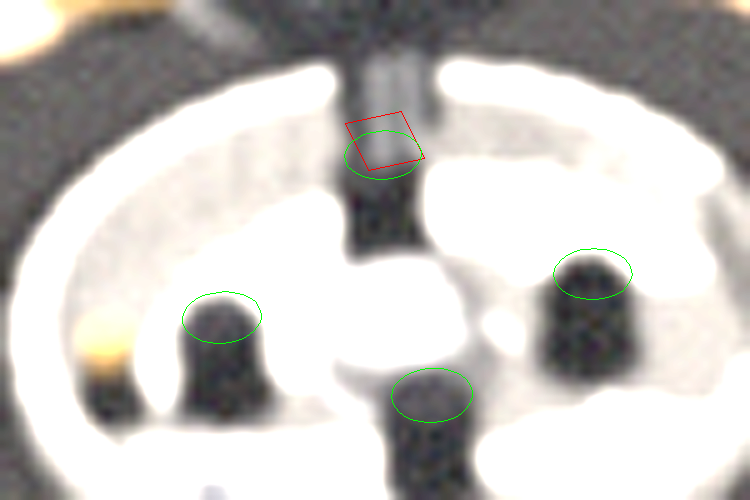

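Caps 1 and 2 sit low: their tops at crop (222,318) and (592,275) match the 117 mm rings. The fingertip is over cap 3 at (385,150), so I press it.

Call:
apply_moves --targets "0 0 0 0 0 0.1 0; 0 0 0 0 0 0.22 0; 0 0 0 0 0 0.34 0; 0 0 0 0 0 0.46 0; 0 0 0 0 0 0.6 0"

```text
time: 10.6
tool_pos: [469.6, -49.9, 125.3]
tcp_rot: [-180.0, -0.0, -66.2]
ft_force: [0.2, 0.5, -0.4]
finger_gap: 0.2
```

Call:
apply_moves --targets "0 0 0 0 0 0.1 0; 0 0 0 0 0 0.2 0; 0 0 0 0 0 0.3 0; 0 0 0 0 0 0.4 0; 0 0 0 0 0 0.5 0"

```text
time: 11.1
tool_pos: [469.6, -49.9, 120.4]
tcp_rot: [-180.0, -0.0, -66.2]
ft_force: [-1.8, 0.8, 4.5]
finger_gap: 0.1
```

Call:
apply_moves --targets "0 0 0 0 0 0.1 0; 0 0 0 0 0 0.2 0; 0 0 0 0 0 0.25 0; 0 0 0 0 0 0.28 0; 0 0 0 0 0 0.3 0"

```text
time: 11.6
tool_pos: [469.6, -49.9, 117.3]
tcp_rot: [-180.0, -0.0, -66.2]
ft_force: [-1.6, 0.0, 4.2]
finger_gap: 0.2
```

Call:
apply_moves --targets "0 0 0 0 0 0.02 0; 0 0 0 0 0 0.04 0; 0 0 0 0 0 0.06 0; 0 0 0 0 0 0.08 0; 0 0 0 0 0 0.1 0"

```text
time: 12.1
tool_pos: [469.7, -49.9, 117.0]
tcp_rot: [-180.0, -0.0, -66.2]
ft_force: [-4.8, 0.5, 10.6]
finger_gap: -0.3
```

Call:
apply_moves --targets "0 0 0 0 0 -0.5 0; 0 0 0 0 0 -2.4 0; 0 0 0 0.32 -2 -2.4 0; 0 0 0 0.8 -5 -2.4 0; 0 0 0 1.19 -7.5 -2.4 0"

```text
time: 12.6
tool_pos: [544.2, -30.3, 140.4]
tcp_rot: [-180.0, -0.0, -66.3]
ft_force: [0.0, -0.7, 0.8]
finger_gap: 0.1
```

Call:
apply_moves --targets "0 0 0 0.26 -1.6 0 0; 0 0 0 0.38 -2.37 0 0; 0 0 0 0.38 -2.37 0.2 0; 0 0 0 0.38 -2.37 0.6 0; 0 0 0 0.38 -2.37 0.9 0"

```text
time: 13.1
tool_pos: [565.3, -24.7, 130.6]
tcp_rot: [179.9, 0.0, -66.3]
ft_force: [-1.0, -0.3, -0.2]
finger_gap: 0.4
```

Call:
apply_moves --targets "0 0 0 0 0 0.1 0; 0 0 0 0 0 0.22 0; 0 0 0 0 0 0.34 0; 0 0 0 0 0 0.46 0; 0 0 0 0 0 0.6 0"

```text
time: 13.6
tool_pos: [566.3, -24.6, 125.4]
tcp_rot: [-180.0, -0.0, -66.2]
ft_force: [-1.2, -0.4, 3.9]
finger_gap: -0.1
```

Call:
apply_moves --targets "0 0 0 0 0 0.1 0; 0 0 0 0 0 0.2 0; 0 0 0 0 0 0.3 0; 0 0 0 0 0 0.4 0; 0 0 0 0 0 0.5 0"

```text
time: 14.1
tool_pos: [566.3, -24.5, 120.4]
tcp_rot: [-180.0, -0.0, -66.2]
ft_force: [-1.7, -0.6, 3.7]
finger_gap: -0.1
```

Call:
apply_moves --targets "0 0 0 0 0 0.1 0; 0 0 0 0 0 0.2 0; 0 0 0 0 0 0.25 0; 0 0 0 0 0 0.28 0; 0 0 0 0 0 0.3 0"

```text
time: 14.6
tool_pos: [566.3, -24.5, 117.3]
tcp_rot: [-180.0, -0.0, -66.2]
ft_force: [-0.8, 0.3, 4.1]
finger_gap: 0.0
```

Call:
apply_moves --targets "0 0 0 0 0 0.02 0; 0 0 0 0 0 0.04 0; 0 0 0 0 0 0.06 0; 0 0 0 0 0 0.08 0; 0 0 0 0 0 0.1 0"

```text
time: 15.1
tool_pos: [566.4, -24.5, 117.0]
tcp_rot: [-180.0, -0.0, -66.2]
ft_force: [-3.5, -0.6, 10.2]
finger_gap: -0.5
```

Call:
apply_moves --targets "0 0 0 0 0 -0.5 0; 0 0 0 0 0 -2.5 0; 0 0 0 0 0 -5 0; 0 0 0 0 0 -8 0; 0 0 0 0 0 -10 0"

```text
time: 15.6
tool_pos: [566.5, -24.4, 218.1]
tcp_rot: [-179.9, -0.0, -66.2]
ft_force: [-0.3, 0.4, 0.4]
finger_gap: 0.3
```

```bash
python3 z.py z5 "[117]*4"
```

```text
[568.02263027 -24.65830271 221.7320903 ]
```

View pics/z5.png

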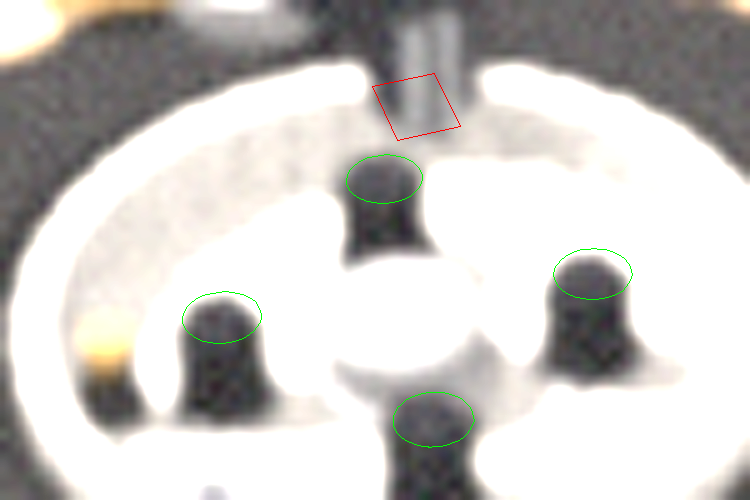

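All four cap tops (crop (222,318), (592,275), (384,180) and (432,420)) match the 117 mm rings, and the fingers are clear. I'm handing in.

```bash
python3 -c "
from bench import *
s=sense();print(s['tool_pos'],s['ft_force'],hand_in())"
```

```text
the job is handed in; nothing more can be done
[568.02263027 -24.65830271 221.7320903 ] [ 1.13682722 -0.31095855  3.52916525] None
```

All four caps are pushed home, and the job was handed in at about 15.7 s. I pressed them with shut fingers in the required order: the cap beside the valve, the one opposite it, the one a quarter turn clockwise, then the last.

- **Presses:** each cap slid at about 4 N. The force rose to about 10 N at a fingertip height of 117.0 mm, which is the stop. No reading went above 11 N of vertical force.
- **Final picture:** all four cap tops match their positions at 117 mm, and the fingers are above the wheel and clear of it.
- **Loose things:** I did not measure them again. The fingertips stayed over the disc, or well above everything else, and I felt no unexpected contact.
- **Checks that disagreed:**
  - The two cameras placed the wheel about 12 mm apart in x. I trusted the scene camera because it matched the fingertip.
  - The last force reading before hand-in was 3.5 N upward, with the tool in free air 100 mm above the caps. It was read while the arm was still settling from the lift, so I take it as a motion effect, not contact.

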